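# Back the sample turntable off by one ratchet notch

### The arm

A 7-joint arm with a two-finger parallel gripper is mounted at the origin on the work surface. World frame = base frame: x ahead of the robot, y to its left, z up, the work surface at z = 0. Lengths are in m, angles in degrees, forces in N, time in s.
With the tool pointing down it reaches from about 0.425 to 0.875 m from the base axis. Payload 4.7 kg.
Tool frame: the origin (TCP) lies on the centre line of the jaws, within the pads' length; the fingertips stand 19 mm ahead of it and the grasp point (between the pads) is the TCP; z points along the fingers, y is the line along which they close (so a half turn about z gives the same grasp; the last joint's range is limited). The gripper opens to 87 mm and grips with 3 to 60 N. Pads are 19 mm wide; open, the fingers measure 117 mm over their backs; the gripper's body (75 mm by 190 mm) begins 51 mm behind the grasp point.
Start: joints at [74.49, 18.392, -4.016, 83.108, 1.295, 78.541, -3.26], TCP at [0.183, -0.624, 0.242] pointing down, gripper open.
Joint ranges: [-163.93, 163.93], [-17.29, 119.83], [-79.2, 71.16], [3.27, 140.29], [-89.18, 269.18], [5.43, 117.66], [-154.24, 154.24]. Speed limits (degrees/s): [147.25, 147.25, 180, 180, 180, 180, 180].

### API

Orientations are given as [roll, pitch, yaw] about the fixed x, y, z axes, in that order (R = Rz(yaw) Ry(pitch) Rx(roll)).
In Python, from cell import env, imaging gives the robot as it stands.
- The arm moves only by the shell command python3 -m crank 'ROWS' [OPENING] [FORCE]. ROWS is JSON, a list of rows, each an object of numbers: "x", "y", "z": the shift along the tool's x, y, z in m; "turn": the turn about the tool's z in rad. In form: [{"x": .., "y": .., "z": .., "turn": ..}, ...]. A call has 1 to 12 rows; each row is the pose to reach, as a shift and turn from the pose commanded when the call began, along the tool's axes at that moment; what a row does not reach only later rows make up. A row lasts 1/8 s, in which the tool goes at most 62.5 mm and 10.7 degrees, less where a joint would pass 70% of its speed; a pose out of reach is approached as far as the arm can. A call with a gripper value outside its range is refused whole. OPENING is the finger opening in m, from 0 to 0.087, set as the call begins (- or left out, the last holds). The fingers move at their own pace and stop on an object; FORCE is the grip in N (left out, the last holds). Time passes only in rows, so rows that repeat a pose let the fingers close. It gives the time, the measured TCP pose, the force, the opening and the grip force at its end, in the units of the state.
- env.get_obs(): the state, without advancing time (a new reading comes with each control period).
- imaging.read_camera(name): name is "scene" or "top"; returns the picture (480x640x3 uint8, red, green, blue); there is no depth.
- imaging.get_calibration(name): a dict with "camera_matrix" (3x3 intrinsics, pixels), "position" and "attitude" of the camera in the world. Camera axes: x right, y up, looking along -z (the intrinsics and any distortion apply to the point x, -y, -z); pixel columns grow to the right and rows downward; lengths in m; the calibration is good to about 2 mm. A picture is of the moment at which its call begins. get_calibration takes no time and is no camera call.
- env.sign_off(): hands the job in; it is judged then, once.
The state is a dict: "time_s": time; "qpos": joint angles; "joint_velocities": joint speeds; "effort": joint torques, N m; "tool_pos": TCP position; "tool_rot": TCP orientation; "force": force on the tool from outside, world axes, zero at the start; "wrist_torque": the same for the moment, N m; "grip_width": finger opening in m; "grasp_force": force on a finger pad.
Only numpy, scipy, OpenCV 4.12 (cv2) and the standard library are available. Lean on these libraries where they do the work, as an engineer would, in place of code of your own. Each camera call takes 0.05 s, during which the arm holds its last target. There are 200 camera calls.

### The job

The sample turntable has been clicked one notch too far. With a fingertip push the pawl's thumb lever back so that the pawl lifts out of the teeth and stays up, push the wheel backward (anticlockwise from above) exactly one notch by one of its posts, then tip the pawl back down so that it sits fully in the new notch. Only push, gently: pick nothing up, leave the sample disc and brass weight lying on the wheel, and leave the other things on the desk alone.

Things in the scene. Friction and masses are not known exactly. Their poses are not given: they have to be found in the camera images.
- stand: Black slab of the indexing turntable, fixed to the desk, 230 mm (x) by 245 mm (y), top 30 mm above the desk, from -125 to 105 mm in its x and -110 to 135 mm in its y. Origin on the desk under the wheel's axis, z up; 'stand' directions and mm below are in this frame. The pawl is on its +y side; a steel bracket beside the pawl's pivot fills y 104 to 116 mm, up to 82 mm above the desk.
- hub (a point): Centre of the wheel's top, 45 mm above the desk. The wheel is a flat aluminium disc of 95 mm radius with an upright axis. On its rim, from 78 to 95 mm radius, stand twelve steel ratchet teeth 12 mm high, 30 degrees apart, each with an upright face to the anticlockwise side and a ramp behind. Four steel posts stand on the wheel.
- wheel (a joint): Wheel angle (rad); anticlockwise from above is positive and is BACKWARD. A notch is 0.524 rad. Starts between -0.05 and 0.07; at 0 the pawl's nose is in the middle of its gap, at 0.524 in the middle of the next notch back, with 0.1 play either way. The lowered pawl blocks backward turning (forward, it rides up the ramps). Turns stiffly (about 2 N at a post) and stays where it is left.
- pawl (a joint): Pawl angle (rad) about its level pivot: 0 fully down in a notch, growing as the nose lifts and the thumb lever leans back, stop at 1.15. It tips over by its weight: let go beyond about 0.65 it falls back and stays up at 1.15, below about 0.4 it falls down. Pushing the ball towards the stand's -x lifts it (under 2 N); pushing the raised bar towards +x, just above the pivot, tips it down.
- pivot (a point): Pawl's pivot, at x -62, y 87 mm of the stand, 68 mm above the desk. The pawl is a dark steel bar 12 mm wide, 8 mm thick, level when down, running from here 67 mm towards the stand's +x; its end has a nose reaching down 21 mm. A 40 mm thumb lever stands up from the pivot, leaning 15 degrees to -x, with a ball on top. Pawl fully up: bar 66 degrees steep, ball lying to -x just above the pivot's height.
- thumb_ball (a point): Centre of the 20 mm steel ball on the pawl's thumb lever, 45 mm from the pivot, 112 mm above the desk at the start
- nose (a point): Underside of the pawl's nose (10 mm long): with the pawl down at x 0, y 87 mm of the stand, 46 mm above the desk
- post0 (a point): Top centre of a wheel post (12 mm thick, 32 mm tall, top 77 mm above the desk, 62 mm from the axis), at 45 degrees from the stand's x axis (anticlockwise) when the wheel reads 0; it turns with the wheel
- post1 (a point): Top centre of a wheel post (12 mm thick, 32 mm tall, top 77 mm above the desk, 62 mm from the axis), at 135 degrees from the stand's x axis (anticlockwise) when the wheel reads 0; it turns with the wheel
- post2 (a point): Top centre of a wheel post (12 mm thick, 32 mm tall, top 77 mm above the desk, 62 mm from the axis), at 225 degrees from the stand's x axis (anticlockwise) when the wheel reads 0; it turns with the wheel
- post3 (a point): Top centre of a wheel post (12 mm thick, 32 mm tall, top 77 mm above the desk, 62 mm from the axis), at 315 degrees from the stand's x axis (anticlockwise) when the wheel reads 0; it turns with the wheel
- sample: black sample disc, 90 mm across, 3 mm thick, lying on the wheel about a thin centre spindle that is 17 mm tall and 7 mm thick; origin under its centre, 45 mm above the desk
- weight: brass holding-down weight, 36 mm across, 22 mm tall, standing loose over the spindle on the sample disc; origin under its centre, 48 mm above the desk
- spare: spare black sample disc, 90 mm across, 4 mm thick, lying flat on the desk beyond the stand; origin under its centre
- loupe: small black hand loupe, 42 mm across, 34 mm tall, standing on the desk on the stand's -y side; origin under its centre
- blower: black rubber dust blower, bulb 60 mm across, nozzle up, 105 mm tall, standing on the desk on the stand's +y side; origin under its centre
- phone: black phone 150 x 72 x 9 mm lying on the desk on the stand's -y side; origin under its centre, x along its length
- driver: screwdriver 150 mm long with a grey handle lying on the desk beyond the stand; origin under its middle, x along its length
Not all that is in view belongs to the job. What is shaped like the sample but brown or red is not meant. Of the things that look like the weight, the smaller one is meant.

How it is judged (in metres and radians):
On the way, in this order (a step that is already met when the one before it is completed fails the run):
1. the pawl is lifted and stays up (beyond 0.9 rad) while the wheel is still in its first notch (value of joint pawl above 0.9 rad and value of joint wheel between -0.25 and 0.2 rad), for 0.2 s.
2. with the pawl up, the wheel is pushed backward more than half a notch (value of joint pawl above 0.9 rad and value of joint wheel above 0.3 rad), for 0.2 s.
At the end, for the whole second after the job is handed in: The pawl is fully down (below 0.06 rad) in the next notch back, the wheel at rest between 0.39 and 0.66 rad (one notch), the sample disc and the brass weight still on the wheel within 8 mm of its axis, and the other desk things within 30 mm of where they were (value of joint pawl below 0.06 rad and value of joint wheel between 0.39 and 0.66 rad and velocity of joint wheel between -0.05 and 0.05 rad/s and horizontal distance between each of sample, weight and stand below 0.008 m and height (world z) of sample below 0.05 m and height (world z) of weight below 0.053 m and distance of each of spare, loupe, blower, phone, driver from where it was at the start of the episode below 0.03 m); the robot touches nothing.
It fails at once if a bystander on the desk (spare disc, loupe, blower, phone, screwdriver) shifted by more than 30 mm or picked up (distance of any of spare, loupe, blower, phone, driver from where it was at the start of the episode above 0.03 m).
It fails at once if the sample disc or the brass weight lifted more than 10 mm off its place (height (world z) of sample above 0.055 m or height (world z) of weight above 0.058 m).
It fails at once if the wheel or the pawl forced: the fingers press on it with more than 30 N (contact force between the fingers and wheel above 30 N or contact force between the fingers and pawl above 30 N).
It also fails if it takes over 64 s, if anything falls off the work surface, if the arm or the gripper's body presses on something with over 40 N, if the wrist force passes 120 N, or if a joint passes its speed limit or range.

## Working session

There is one attempt and no reset: what is moved stays moved. The work goes in short steps, Python scripts to look and compute and a shell command to move; the robot and the scene stay as the last step left them, time stands still between calls to the robot, and variables do not carry over. Pictures are saved under pics/ and viewed, at most 10 in all, crops included, and the job is handed in when it is done.

```bash
mkdir -p pics; ls
python3 - <<'E'
from cell import env, imaging
import cv2
o=env.get_obs(); print(o)
for n in("scene","top"):
    c=imaging.get_calibration(n); print(n,c)
    cv2.imwrite(f"pics/{n}0.png",imaging.read_camera(n)[:,:,::-1])
E
```

```text
pics
{'time_s': 0.0, 'qpos': array([74.49112799, 18.43827654, -4.01525992, 83.17553196,  1.29632986,
       78.53890092, -3.2589173 ]), 'joint_velocities': array([ 0.08911952, -0.0041182 ,  0.00326809,  0.04742303,  0.00961371,
        0.03218413, -0.06975327]), 'effort': array([-9.17123289e-04, -4.91293180e+01, -4.03952077e-01, -3.12526989e+01,
       -6.38301973e-02,  4.35031636e-02,  1.16165279e-04]), 'tool_pos': array([ 0.18241485, -0.62334631,  0.24046479]), 'tool_rot': array([-1.79892605e+02,  7.08464586e-03,  1.63197326e+01]), 'force': array([ 0.69874081, -0.65575815,  0.17499728]), 'wrist_torque': array([-0.00381557, -0.03249891,  0.00897516]), 'grasp_force': 0.0, 'grip_width': 0.0869141551998762}
scene {'camera_matrix': array([[470.63956403,   0.        , 314.51281756],
       [  0.        , 470.63956403, 237.90779817],
       [  0.        ,   0.        ,   1.        ]]), 'position': array([0.93741801, 0.34259859, 0.69711826]), 'attitude': array([ 4.09417829e+01, -4.50011613e-02,  1.28047803e+02])}
top {'camera_matrix': array([[433.82502662,   0.        , 312.88791899],
       [  0.        , 433.82502662, 239.42925811],
       [  0.        ,   0.        ,   1.        ]]), 'position': array([ 0.4549525 , -0.01147159,  0.98319843]), 'attitude': array([  4.72354618,   1.41432909, -90.10664305])}
```

View pics/scene0.png

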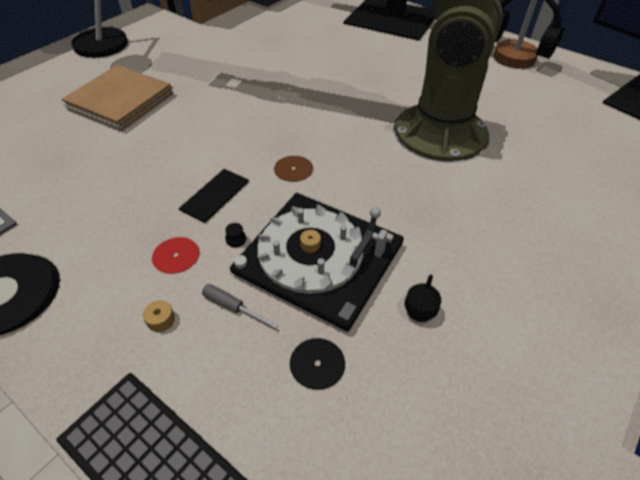

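View pics/top0.png

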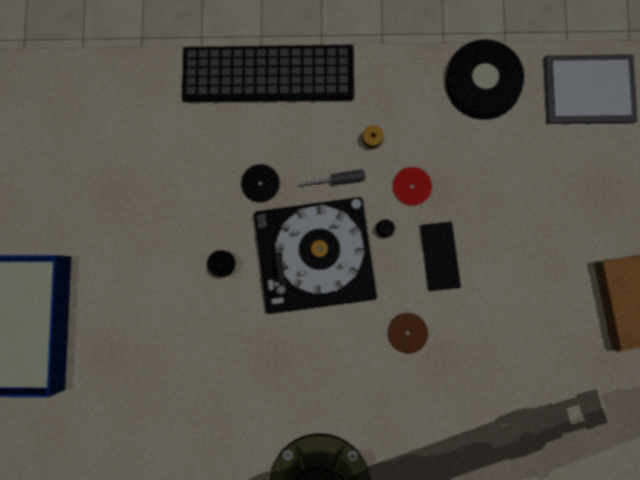

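The stand is at top (318,250), with the pawl on its left (bar about (278,265), ball about (281,289)).
Look-alikes in top:
- **Weight:** brass on the wheel (319,248) is smaller, so it is the one meant. The one at (372,135) is larger and a decoy.
- **Sample:** black disc on the wheel (319,249). The others are the spare (260,183), red (412,186), brown (407,332) and a record (484,79).

```bash
cat > h.py <<'E'
import numpy as np, cv2
from scipy.spatial.transform import Rotation as R
from cell import env, imaging
def cam(n):
    c=imaging.get_calibration(n); return c["camera_matrix"],np.array(c["position"]),R.from_euler("xyz",c["attitude"],degrees=True).as_matrix()
def ray(n,uv):
    K,p,A=cam(n); d=np.linalg.inv(K)@np.array([uv[0],uv[1],1.]); return p,A@(d*[1,-1,-1])
def plane(n,uv,z):
    p,d=ray(n,uv); return p+d*(z-p[2])/d[2]
def proj(n,P):
    K,p,A=cam(n); q=(A.T@(np.array(P)-p))*[1,-1,-1]; q=K@q; return q[:2]/q[2]
def crop(n,f,c0,r0,w,h,s):
    im=imaging.read_camera(n)[:,:,::-1]; cv2.imwrite(f,cv2.resize(np.ascontiguousarray(im[r0:r0+h,c0:c0+w]),None,fx=s,fy=s,interpolation=cv2.INTER_CUBIC)); return im
E
python3 - <<'E'
from h import *
im=imaging.read_camera("top")[:,:,::-1].copy()
g=im.max(2); 
# stand: dark region filled
m=(g<60).astype(np.uint8); m[:, :240]=0; m[:190]=0;m[320:]=0;m[:,378:]=0
n,l,s,c=cv2.connectedComponentsWithStats(m); i=1+np.argmax(s[1:,4]); 
pts=np.argwhere(l==i)[:,::-1]
W=np.array([plane("top",p,.03)[:2] for p in pts],np.float32)
r=cv2.minAreaRect(W); print("stand rect",r, cv2.boxPoints(r).round(3).tolist())
# wheel: bright
m=((g>120)).astype(np.uint8); 
y,x=np.mgrid[:480,:640]; m[(x-319)**2+(y-249)**2>50**2]=0
p=np.argwhere(m)[:,::-1]; W=np.array([plane("top",q,.045)[:2] for q in p],np.float32)
print("wheel circ",cv2.minEnclosingCircle(W))
# brass
hsv=cv2.cvtColor(im,cv2.COLOR_BGR2HSV); b=(hsv[...,1]>120)&(hsv[...,0]<30)&(g>90)&((x-319)**2+(y-249)**2<400)
q=np.argwhere(b).mean(0)[::-1]; print("brass",q,plane("top",q,.07))
a=cv2.resize(im[190:320,240:390],None,fx=5,fy=5,interpolation=cv2.INTER_CUBIC)[:600]
a=cv2.convertScaleAbs(a,alpha=1.6)
s=imaging.read_camera("scene")[:,:,::-1]
b=cv2.resize(s[185:330,225:415],None,fx=4,fy=4,interpolation=cv2.INTER_CUBIC)
cv2.imwrite("pics/topc.png",a); cv2.imwrite("pics/scc.png",b)
E
```

```text
Traceback (most recent call last):
  File "h.py", line 9, in plane
    p,d=ray(n,uv); return p+d*(z-p[2])/d[2]
        ~~~^^^^^^
  File "h.py", line 7, in ray
    K,p,A=cam(n); d=np.linalg.inv(K)@np.array([uv[0],uv[1],1.]); return p,A@(d*[1,-1,-1])
          ~~~^^^
  File "h.py", line 5, in cam
    c=imaging.get_calibration(n); return c["camera_matrix"],np.array(c["position"]),R.from_euler("xyz",c["attitude"],degrees=True).as_matrix()
ValueError: time passes only in moves, steps and waits
```

Too many calibration calls, so I'll cache the results.

```bash
sed -i 's/^def cam/from functools import lru_cache\n@lru_cache(None)\ndef cam/' h.py
python3 - <<'E'
from h import *
im=imaging.read_camera("top")[:,:,::-1].copy()
g=im.max(2); 
m=(g<60).astype(np.uint8); m[:, :240]=0; m[:190]=0;m[320:]=0;m[:,378:]=0
n,l,s,c=cv2.connectedComponentsWithStats(m); i=1+np.argmax(s[1:,4]); 
pts=np.argwhere(l==i)[:,::-1]
W=np.array([plane("top",p,.03)[:2] for p in pts],np.float32)
r=cv2.minAreaRect(W); print("stand rect",r, cv2.boxPoints(r).round(3).tolist())
m=((g>120)).astype(np.uint8); 
y,x=np.mgrid[:480,:640]; m[(x-319)**2+(y-249)**2>50**2]=0
p=np.argwhere(m)[:,::-1]; W=np.array([plane("top",q,.045)[:2] for q in p],np.float32)
print("wheel circ",cv2.minEnclosingCircle(W))
hsv=cv2.cvtColor(im,cv2.COLOR_BGR2HSV); b=(hsv[...,1]>120)&(hsv[...,0]<30)&(g>90)&((x-319)**2+(y-249)**2<400)
q=np.argwhere(b).mean(0)[::-1]; print("brass",q,plane("top",q,.07))
a=cv2.resize(im[200:320,240:390],None,fx=5,fy=5,interpolation=cv2.INTER_CUBIC)
a=cv2.convertScaleAbs(a,alpha=1.6)
s=imaging.read_camera("scene")[:,:,::-1]
b=cv2.resize(s[185:330,225:415],None,fx=4,fy=4,interpolation=cv2.INTER_CUBIC)
cv2.imwrite("pics/topc.png",a); cv2.imwrite("pics/scc.png",b)
E
```

```text
stand rect ((0.4999690651893616, 0.010538488626480103), (0.22945134341716766, 0.24725545942783356), 7.589107513427734) [[0.3700000047683716, 0.11800000071525574], [0.40299999713897705, -0.12700000405311584], [0.6299999952316284, -0.09700000286102295], [0.597000002861023, 0.14800000190734863]]Traceback (most recent call last):
  File "<stdin>", line 12, in <module>
cv2.error: OpenCV(4.12.0) /io/opencv/modules/imgproc/src/shapedescr.cpp:201: error: (-215:Assertion failed) count >= 0 && (depth == CV_32F || depth == CV_32S) in function 'minEnclosingCircle'
```

Run:
```python
from h import *
im=imaging.read_camera("top")[:,:,::-1].copy()
g=im.max(2); y,x=np.mgrid[:480,:640]
near=(x-319)**2+(y-249)**2<47**2
m=(g>85)&near
p=np.argwhere(m)[:,::-1]; print(len(p))
W=np.array([plane("top",q,.045)[:2] for q in p],np.float32)
print("wheel circ",cv2.minEnclosingCircle(W), cv2.minAreaRect(W))
hsv=cv2.cvtColor(im,cv2.COLOR_BGR2HSV); b=(hsv[...,1]>110)&(hsv[...,0]<30)&(g>60)&((x-319)**2+(y-249)**2<400)
q=np.argwhere(b).mean(0)[::-1]; print("brass",b.sum(),q,plane("top",q,.07))
O=np.array([.5116,-.0005,0]);A=R.from_euler("z",7.6,degrees=True).as_matrix()
S=dict(hub=(0,0,45),pivot=(-62,87,68),ball=(-74,87,112),nose=(0,87,46))
for k in range(4): a=np.deg2rad(45+90*k); S[f"post{k}"]=(62*np.cos(a),62*np.sin(a),77)
a=cv2.resize(im[200:320,240:390],None,fx=5,fy=5,interpolation=cv2.INTER_CUBIC)
a=cv2.convertScaleAbs(a,alpha=1.8)
s=imaging.read_camera("scene")[:,:,::-1]
b=cv2.resize(s[185:330,225:415],None,fx=4,fy=4,interpolation=cv2.INTER_CUBIC)
for k,v in S.items():
    P=O+A@np.array(v)/1000
    t=(proj("top",P)-[240,200]+.5)*5; u=(proj("scene",P)-[225,185]+.5)*4
    print(k,P.round(4),proj("top",P).round(1),proj("scene",P).round(1))
    cv2.circle(a,tuple(int(i) for i in t),3,(0,0,255),-1);cv2.circle(b,tuple(int(i) for i in u),3,(0,0,255),-1)
cv2.imwrite("pics/topc.png",a); cv2.imwrite("pics/scc.png",b)
```

```text
3849
wheel circ ((0.5122441053390503, -0.002066015498712659), 0.09398851543664932) ((0.5131949782371521, -0.0055650100111961365), (0.18680845201015472, 0.17857575416564941), 14.285781860351562)
brass 205 [319.04390244 248.11707317] [ 0.51204175 -0.00201556  0.07      ]
hub [ 5.116e-01 -5.000e-04  4.500e-02] [318.5 249. ] [309.9 245.8]
pivot [0.4386 0.0775 0.068 ] [281.3 283.1] [369.5 233.5]
ball [0.4267 0.0759 0.112 ] [280.  289.5] [374.9 212.2]
nose [0.5001 0.0857 0.046 ] [278.7 254.5] [352.8 264.8]
post0 [0.5493 0.0488 0.077 ] [294.8 230.3] [318.9 261. ]
post1 [0.4623 0.0372 0.077 ] [300.3 271.8] [343.6 227.6]
post2 [ 0.4739 -0.0498  0.077 ] [342.  266.1] [301.6 209.6]
post3 [ 0.5609 -0.0382  0.077 ] [336.2 224.6] [275.2 240.8]
```

View pics/topc.png

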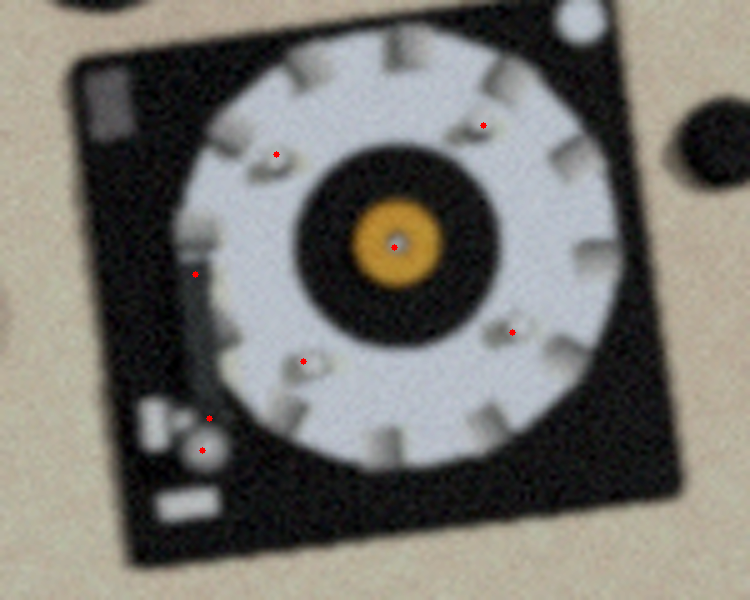

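View pics/scc.png

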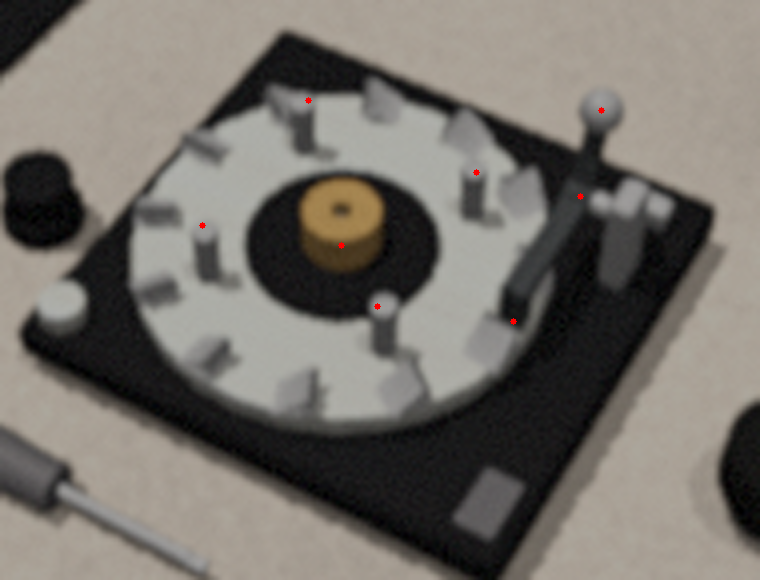

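The crops confirm the choice: the sample disc and small brass weight sit at the centre of the wheel. In the top crop the pawl bar runs from (195,255) to (210,418), with the ball at (203,450). The projected model points land on the real parts to within about 2 mm. Next I close the fingers and approach from above.

```bash
python3 -m crank '[{"x":0.38,"y":-0.173,"turn":-0.5},{"x":0.38,"y":-0.173,"turn":-0.5},{"x":0.38,"y":-0.173,"turn":-0.8},{"x":0.38,"y":-0.173,"turn":-0.8},{"x":0.38,"y":-0.173,"turn":-1.0},{"x":0.38,"y":-0.173,"turn":-1.2},{"x":0.469,"y":-0.595,"turn":-1.419},{"x":0.469,"y":-0.595,"turn":-1.419},{"x":0.469,"y":-0.595,"turn":-1.419},{"x":0.469,"y":-0.595,"turn":-1.419},{"x":0.469,"y":-0.595,"turn":-1.419},{"x":0.469,"y":-0.595,"turn":-1.419}]' 0 10
```

```text
invalid input
```

```bash
python3 -m crank '[{"x":0.38,"y":-0.173,"z":0,"turn":-0.5},{"x":0.38,"y":-0.173,"z":0,"turn":-0.5},{"x":0.38,"y":-0.173,"z":0,"turn":-0.8},{"x":0.38,"y":-0.173,"z":0,"turn":-0.8},{"x":0.38,"y":-0.173,"z":0,"turn":-1.0},{"x":0.38,"y":-0.173,"z":0,"turn":-1.2},{"x":0.469,"y":-0.595,"z":0,"turn":-1.419},{"x":0.469,"y":-0.595,"z":0,"turn":-1.419},{"x":0.469,"y":-0.595,"z":0,"turn":-1.419},{"x":0.469,"y":-0.595,"z":0,"turn":-1.419},{"x":0.469,"y":-0.595,"z":0,"turn":-1.419},{"x":0.469,"y":-0.595,"z":0,"turn":-1.419}]' 0 10
```

```text
time_s: 1.8
tool_pos: [0.4655, -0.0019, 0.2418]
tool_rot: [179.9, 0.1, 97.6]
force: [1.3, -0.3, -1.1]
grip_width: 0.0001
grasp_force: 0.0
```

```bash
python3 -m crank '[{"x":0.081,"y":0.011,"z":0,"turn":0},{"x":0.081,"y":0.011,"z":0.03,"turn":0},{"x":0.081,"y":0.011,"z":0.06,"turn":0},{"x":0.081,"y":0.011,"z":0.1,"turn":0},{"x":0.081,"y":0.011,"z":0.128,"turn":0},{"x":0.081,"y":0.011,"z":0.128,"turn":0},{"x":0.081,"y":0.011,"z":0.128,"turn":0}]'
python3 - <<'E'
from h import *
a=crop("scene","pics/s1.png",290,120,150,150,4)
E
```

```text
time_s: 2.68
tool_pos: [0.4667, 0.0781, 0.1147]
tool_rot: [179.9, 0.0, 97.6]
force: [1.1, 0.5, 0.1]
grip_width: 0.0003
grasp_force: 0.0
```

View pics/s1.png

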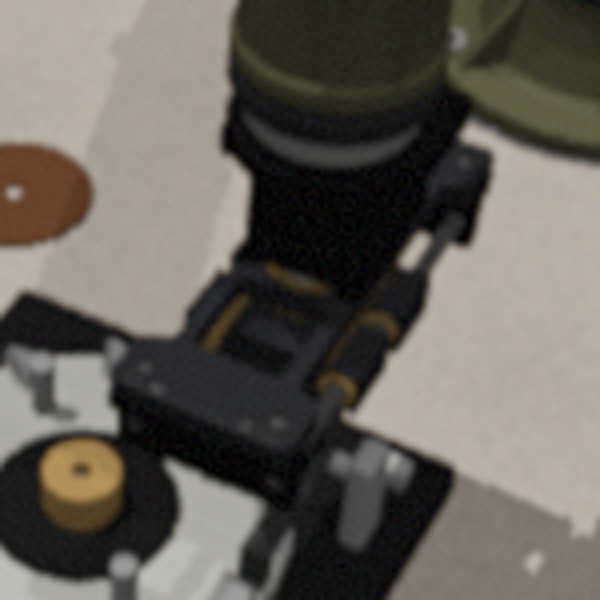

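The fingers are behind the body, at stand x -34, y 85 mm, and touch nothing. Now push the ball towards -x.

```bash
python3 -m crank '[{"x":0.001,"y":-0.005,"z":0,"turn":0},{"x":0.001,"y":-0.009,"z":0,"turn":0},{"x":0.001,"y":-0.013,"z":0,"turn":0},{"x":0.001,"y":-0.017,"z":0,"turn":0},{"x":0.001,"y":-0.021,"z":0,"turn":0},{"x":0.001,"y":-0.025,"z":0,"turn":0},{"x":0.001,"y":-0.029,"z":0,"turn":0},{"x":0.001,"y":-0.033,"z":0,"turn":0},{"x":0.001,"y":-0.037,"z":0,"turn":0},{"x":0.001,"y":-0.041,"z":0,"turn":0},{"x":0.001,"y":-0.045,"z":0,"turn":0},{"x":0.001,"y":-0.045,"z":0,"turn":0}]'
```

```text
time_s: 4.22
tool_pos: [0.4207, 0.0728, 0.1135]
tool_rot: [-180.0, 0.0, 97.6]
force: [0.2, -0.2, 0.6]
grip_width: 0.0003
grasp_force: 0.0
```

```bash
python3 -m crank '[{"x":0,"y":0,"z":-0.04,"turn":0},{"x":0,"y":0,"z":-0.1,"turn":0},{"x":0,"y":0,"z":-0.1,"turn":0},{"x":-0.152,"y":0.112,"z":-0.1,"turn":0.15},{"x":-0.152,"y":0.112,"z":-0.1,"turn":0.3},{"x":-0.152,"y":0.112,"z":-0.1,"turn":0.45},{"x":-0.152,"y":0.112,"z":-0.1,"turn":0.5236},{"x":-0.152,"y":0.112,"z":-0.1,"turn":0.5236},{"x":-0.152,"y":0.112,"z":-0.1,"turn":0.5236}]'
python3 - <<'E'
from h import *
a=crop("scene","pics/s2.png",225,130,190,145,4)
a=crop("top","pics/t2.png",240,200,150,120,4)
E
```

```text
time_s: 5.35
tool_pos: [0.5517, -0.0618, 0.2132]
tool_rot: [-180.0, 0.0, 67.8]
force: [-1.1, -0.3, 0.0]
grip_width: 0.0005
grasp_force: 0.0
```

View pics/s2.png

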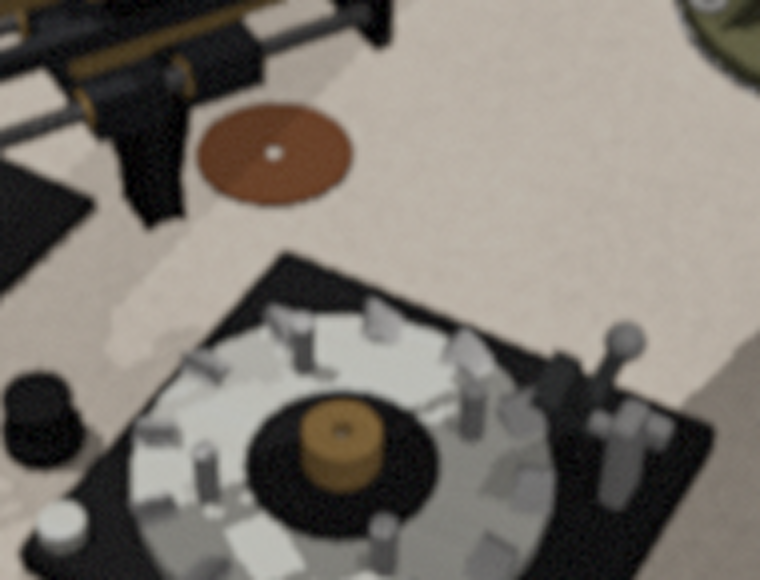

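The pawl is up: bar steep at (560,380), ball lying back at (625,340). The weight is in place. Now work out the wheel angle from the post tops.

Run:
```python
from h import *
O=np.array([.512,-.0015])
px={0:(384,521),1:(473,380),2:(302,321),3:(205,452)}
P={k:plane("scene",(225+v[0]/4-.5,130+v[1]/4-.5),.077)[:2] for k,v in px.items()}
c=sum(P.values())/4; print("centre",c)
for k,p in P.items():
    d=p-c; print(k,p.round(4),np.linalg.norm(d).round(4),(np.rad2deg(np.arctan2(d[1],d[0]))-7.6-45-90*k+180)%360-180)
```

```text
centre [ 0.51046281 -0.00146928]
0 [0.5455 0.0492] 0.0616 2.7678025847586696
1 [0.4573 0.0316] 0.0626 5.493581084342367
2 [ 0.4759 -0.0519] 0.0611 2.9830675132407123
3 [ 0.5631 -0.0349] 0.0623 5.0207384577981315
```

```bash
python3 -m crank '[{"x":0,"y":0.001,"z":0.05,"turn":0},{"x":0,"y":0.001,"z":0.1,"turn":0},{"x":0,"y":0.001,"z":0.12,"turn":0},{"x":0,"y":0.001,"z":0.133,"turn":0},{"x":0,"y":0.001,"z":0.133,"turn":0},{"x":0,"y":0.001,"z":0.133,"turn":0}]'
```

```text
time_s: 6.2
tool_pos: [0.5545, -0.0633, 0.0821]
tool_rot: [179.8, -0.0, 67.6]
force: [-0.2, -0.6, 0.5]
grip_width: 0.0006
grasp_force: 0.0
```

```bash
python3 -m crank '[{"x":0.005,"y":0,"z":0,"turn":0},{"x":0.009,"y":0,"z":0,"turn":0},{"x":0.012,"y":0,"z":0,"turn":0},{"x":0.015,"y":0,"z":0,"turn":0},{"x":0.018,"y":0,"z":0,"turn":0},{"x":0.021,"y":0,"z":0,"turn":0},{"x":0.024,"y":0,"z":0,"turn":0},{"x":0.027,"y":0,"z":0,"turn":0},{"x":0.030,"y":0,"z":0,"turn":0},{"x":0.033,"y":0,"z":0,"turn":0},{"x":0.035,"y":0,"z":0,"turn":0},{"x":0.035,"y":0,"z":0,"turn":0}]'
```

```text
time_s: 7.7
tool_pos: [0.5664, -0.0301, 0.0805]
tool_rot: [-180.0, -0.0, 67.7]
force: [-0.1, -1.0, 0.2]
grip_width: 0.0005
grasp_force: 0.4
```

```bash
python3 -m crank '[{"x":0.002,"y":0,"z":0,"turn":0},{"x":0.004,"y":0,"z":0,"turn":0},{"x":0.006,"y":0,"z":0,"turn":0},{"x":0.006,"y":0,"z":0,"turn":0},{"x":0.006,"y":0,"z":0,"turn":0}]'
```

```text
time_s: 8.32
tool_pos: [0.5685, -0.0248, 0.0803]
tool_rot: [-180.0, -0.0, 67.6]
force: [-2.4, 0.1, -0.6]
grip_width: 0.0005
grasp_force: 0.7
```

```bash
python3 -m crank '[{"x":-0.015,"y":0,"z":0,"turn":0},{"x":-0.015,"y":0,"z":-0.03,"turn":0},{"x":-0.015,"y":0,"z":-0.08,"turn":0},{"x":-0.015,"y":0,"z":-0.12,"turn":0},{"x":-0.015,"y":0,"z":-0.12,"turn":0.1},{"x":0.038,"y":-0.169,"z":-0.12,"turn":0.28},{"x":0.038,"y":-0.169,"z":-0.12,"turn":0.46},{"x":0.038,"y":-0.169,"z":-0.12,"turn":0.64},{"x":0.038,"y":-0.169,"z":-0.12,"turn":0.82},{"x":0.038,"y":-0.169,"z":-0.12,"turn":1.0},{"x":0.038,"y":-0.169,"z":-0.12,"turn":1.047},{"x":0.038,"y":-0.169,"z":-0.12,"turn":1.047}]'
python3 - <<'E'
from h import *
a=crop("scene","pics/s3.png",225,130,190,145,4)
E
```

```text
time_s: 9.82
tool_pos: [0.4273, 0.0735, 0.2007]
tool_rot: [180.0, -0.1, 7.6]
force: [0.5, -0.4, -0.8]
grip_width: 0.0004
grasp_force: 0.0
```

View pics/s3.png

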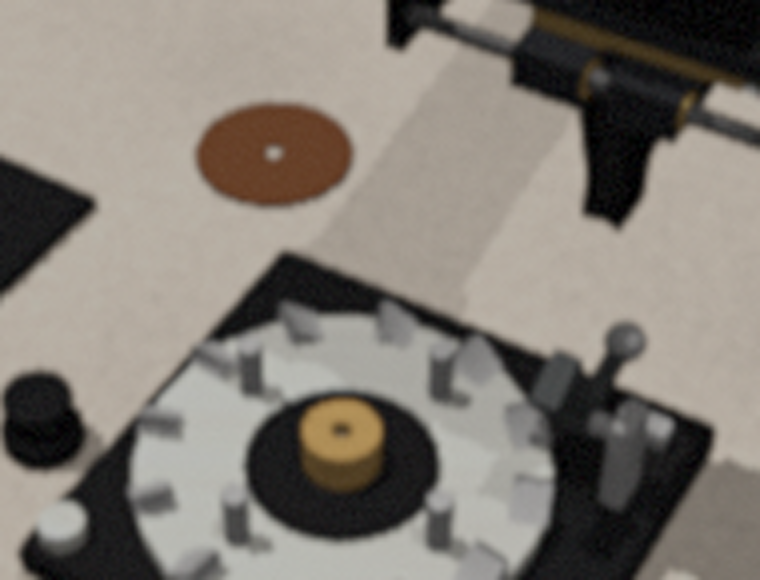

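The pawl is still up, the wheel has turned and the weight is centred. The post tops are at (250,348), (441,350), (440,497) and (235,492). Check the angle, then descend behind the bar.

```bash
python3 - <<'E'
from h import *
px={1:(250,348),0:(441,350),3:(440,497),2:(235,492)}
P={k:plane("scene",(225+v[0]/4-.5,130+v[1]/4-.5),.077)[:2] for k,v in px.items()}
c=sum(P.values())/4
print(c,[((np.rad2deg(np.arctan2(*(p-c)[::-1]))-7.6-45+45)%90-45).round(1) for k,p in P.items()])
E
python3 -m crank '[{"x":0,"y":0,"z":0.04,"turn":0},{"x":0,"y":0,"z":0.07,"turn":0},{"x":0,"y":0,"z":0.094,"turn":0},{"x":0,"y":0,"z":0.094,"turn":0},{"x":0,"y":0,"z":0.094,"turn":0}]'
```

```text
[ 5.11926093e-01 -9.26238392e-05] [np.float64(29.6), np.float64(28.5), np.float64(29.2), np.float64(27.9)]
time_s: 10.5
tool_pos: [0.4278, 0.0742, 0.1074]
tool_rot: [-180.0, -0.1, 7.6]
force: [0.0, 0.6, 0.1]
grip_width: 0.0003
grasp_force: 0.0
```

```bash
python3 -m crank '[{"x":0.005,"y":0,"z":0,"turn":0},{"x":0.009,"y":0,"z":0,"turn":0},{"x":0.013,"y":0,"z":0,"turn":0},{"x":0.017,"y":0,"z":0,"turn":0},{"x":0.021,"y":0,"z":0,"turn":0},{"x":0.025,"y":0,"z":0,"turn":0},{"x":0.029,"y":0,"z":0,"turn":0},{"x":0.033,"y":0,"z":0,"turn":0},{"x":0.037,"y":0,"z":0,"turn":0},{"x":0.040,"y":0,"z":0,"turn":0},{"x":0.043,"y":0,"z":0,"turn":0},{"x":0.043,"y":0,"z":0,"turn":0}]'
```

```text
time_s: 12.0
tool_pos: [0.4698, 0.0799, 0.1065]
tool_rot: [-180.0, 0.0, 7.6]
force: [-0.3, 0.2, -0.3]
grip_width: 0.0007
grasp_force: 0.0
```

```bash
python3 -m crank '[{"x":0.0,"y":0,"z":-0.03,"turn":0},{"x":0,"y":0,"z":-0.09,"turn":0},{"x":0,"y":-0.04,"z":-0.14,"turn":0},{"x":0,"y":-0.1,"z":-0.14,"turn":0},{"x":0,"y":-0.15,"z":-0.14,"turn":0},{"x":0,"y":-0.15,"z":-0.14,"turn":0},{"x":0,"y":-0.15,"z":-0.14,"turn":0}]'
python3 - <<'E'
from h import *
a=crop("scene","pics/s4.png",225,185,190,145,4)
E
```

```text
time_s: 12.88
tool_pos: [0.4497, 0.2278, 0.2462]
tool_rot: [180.0, 0.0, 7.6]
force: [-0.4, -0.8, 0.4]
grip_width: 0.0007
grasp_force: 0.0
```

View pics/s4.png

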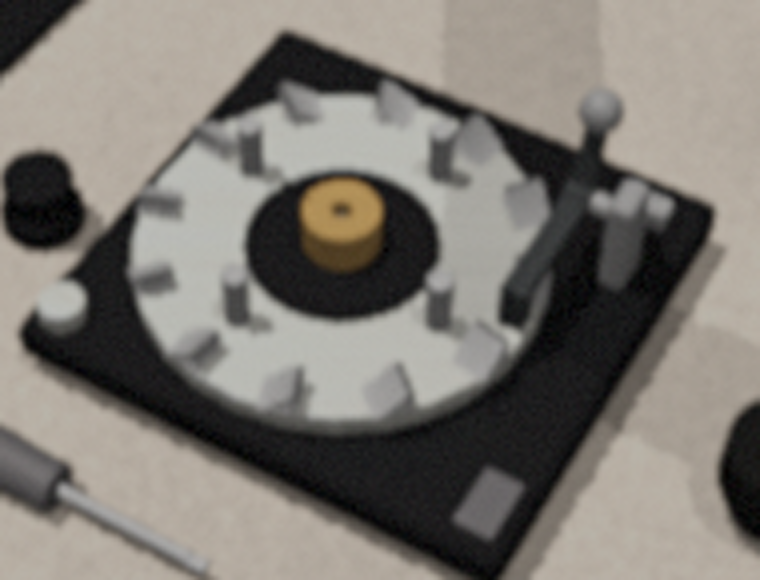

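The ball is at (601,110), its starting position, and the bar and nose are down at (515,305). The wheel is one notch on, the weight is centred and the arm is clear.

```bash
python3 -c "
from cell import env; print(env.sign_off())"
```

```text
the job is handed in; nothing more can be done
None
```

I handed the job in at about 13 s: the last picture showed the pawl fully down in the next notch and the wheel one notch back (about 0.50 rad measured just before lowering the pawl). The sample disc and weight were still centred and the other desk things were left alone; the sign-off returned no verdict.

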